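# Put up the stove's splash guard and fire the igniter

## Task

Take the spice jar off the splash guard and stand it upright in the square tray. Then push the guard along the bench up to the stove's right-hand side and, keeping its foot edge down on the bench, tip it up against that side until it stands upright and flush by itself, lip over the stove and not sticking out past either end of the side. Only then press the igniter plunger fully down to its stop; do not knock the jar over and leave the bowl, oil bottle and cup where they are.

Things in the scene. Friction and masses are not known exactly. Their poses are not given: they have to be found in the camera images.
- stove: Fixed white table-top stove, a box 260 (x) by 300 (y) by 85 mm high, square on the bench. Origin: centre of its underside; x points to its back, y to its left. Its right-hand side, the upright plane y = -150 mm, is the fence for the guard. A steel saucepan 150 mm across is fixed on it, centred at x = 30, y = 30 mm, rim 165 mm above the bench, handle to the left and back.
- stove_side (a point): Point at the middle of the foot of the stove's right-hand side, at bench height; axes as the stove's (its -y points straight out of the side).
- guard: Loose L-shaped aluminium guard, 225 to 390 g, lying flat on the bench, lip up: a plate 200 (x) by 130 (y) by 5 mm, with a lip 5 mm thick along all its -y edge, rising to 45 mm above the bench. Origin: centre of the plate's underside; y points from lip to foot edge, z out of the plate on the lip's side. The foot edge (y = 65 mm) faces the stove's side within 0.3 rad.
- foot_a (a point): -x end of the guard's foot edge, on the underside (guard frame x = -100, y = 65, z = 0 mm). Stood up flush it is 5 mm out from the stove's side.
- foot_b (a point): +x end of the guard's foot edge, on the underside (guard frame x = 100, y = 65, z = 0 mm). Stood up flush it is 5 mm out from the stove's side.
- foot_mid (a point): Middle of the guard's foot edge, on the underside (guard frame x = 0, y = 65, z = 0 mm); the guard pivots on this edge. Pushing the lip's outer face towards the stove, foot edge against it, tips the guard up; this takes up to about 10 N.
- lip_top (a point): Middle of the lip's free edge, on its outer face (guard frame x = 0, y = -65, z = 45 mm). With the guard stood up, plate flat against the stove's side, the lip is on top, 130 mm above the bench, and points over the stove; its weight then keeps the guard leaning there by itself.
- jar: Loose round amber glass spice jar with a steel cap, 44 mm across, 85 mm high, about 140 g, standing upright on the guard's plate at the start. Origin: centre of its underside, z up.
- tray: Fixed square steel tray, 140 by 140 mm outside, 16 mm high, walls and floor 4 mm thick. Origin: centre of its underside.
- igniter (a joint): Igniter plunger on the stove's top, near its front: 0 = up, 0.012 m = fully down at its stop. A spring lifts it; fully down takes 5 N.
- igniter_top (a point): Centre of the top of the round black igniter plunger (32 mm across), which is pressed straight down; moves with it.
- bowl: Bystander: loose steel bowl, 124 mm across, 55 mm high. Origin: centre of its underside.
- oil: Bystander: loose green oil bottle, 60 mm across, 190 mm high. Origin: centre of its underside.
- cup: Bystander: loose white ceramic cup, 72 mm across, 75 mm high. Origin: centre of its underside.
There are look-alikes about, which are no part of the job. Several things have the shape of the tray; the one meant has the colours described above.

How it is judged:
By the outcome, as a careful person would: the job done as asked, in the order asked, and still so for the second after the job is handed in, with the robot touching nothing.
It also fails if it takes over 72 s, if anything falls off the work surface, if the arm or the gripper's body presses on something with over 40 N, if the wrist force passes 120 N, or if a joint passes its speed limit or range.

## Robot

A 7-joint arm with a two-finger parallel gripper is mounted at the origin on the work surface. World frame = base frame: x ahead of the robot, y to its left, z up, the work surface at z = 0. Lengths are in m, angles in rad, forces in N, time in s.
With the tool pointing down it reaches from about 0.4 to 0.85 m from the base axis. Payload 10.4 kg.
Tool frame: the origin (TCP) lies between the finger pads; the fingertips stand 17 mm ahead of it and the grasp point (between the pads) lies 2 mm behind it; x points along the fingers, y is the direction in which the jaws open and shut, and the axes are right-handed (so a half turn about x gives the same grasp; the last joint's range is limited). The gripper opens to 87 mm and grips with 3 to 60 N. Pads are 19 mm wide; open, the fingers measure 117 mm over their backs; the gripper's body (75 mm by 190 mm) begins 51 mm behind the grasp point.
Start: joints at [-1.221, 0.332, -0.065, 1.46, 0.022, 1.35, -0.088], TCP at [0.228, 0.582, 0.24] pointing down, gripper open.
Joint ranges: [-2.6, 2.6], [-0.5, 2.12], [-1.47, 1.34], [0.16, 2.42], [-1.27, 4.41], [0.06, 2.06], [-2.6, 2.6]. Speed limits (rad/s): [2.22, 2.22, 2.79, 2.79, 3.14, 3.14, 3.14].

## Interface

Orientations are given as a unit quaternion [x, y, z, w].
In Python, from bench import r, optics, close_job gives the robot as it stands.
- The arm moves only by the shell command python3 -m inch 'ROWS' [OPENING] [FORCE]. ROWS is JSON, a list of rows, each an object with "translation": the shift along the tool's x, y, z in cm, a list of three; "spin": the turn about the tool's x in degrees. In form: [{"translation": [tx, ty, tz], "spin": spin}, ...]. A call has 1 to 20 rows; each row shifts and turns the pose as measured when the row begins, along the tool's axes as they then stand; what a row does not reach is not made up. A row lasts 1/8 s, in which the tool goes at most 62.5 mm and 10.7 degrees, less where a joint would pass 70% of its speed; a pose out of reach is approached as far as the arm can. A call is refused whole if a number of a shift passes 6.25 or a number of a turn 10.7, either way. A call with a gripper value outside its range is refused whole. OPENING is the closure, from 0 (fully open) to 1 (shut), set as the call begins (- or left out, the last holds). The fingers move at their own pace and stop on an object; FORCE is the grip in N (left out, the last holds). Time passes only in rows, so rows that do not move let the fingers close. It gives the time, the measured TCP pose, the force and the opening at its end, in the units of the state.
- r.read_state(): the state, without advancing time (a new reading comes with each control period).
- optics.camera(name): name is "scene" or "top"; returns the picture (400x640x3 uint8, red, green, blue); there is no depth.
- optics.camera_model(name): a dict with "camera_matrix" (3x3 intrinsics, pixels), "dist" ([k1, k2, p1, p2, k3] as OpenCV has them; the pictures are not rectified), "world_from_camera" (4x4, takes a point from camera to world coordinates). Camera axes: x right, y down, z forward; pixel columns grow to the right and rows downward; lengths in m; the calibration is good to about 2 mm. A picture is of the moment at which its call begins. camera_model takes no time and is no camera call.
- close_job(): hands the job in, once; it reports no verdict.
The state is a dict: "time": time; "joint_positions": joint angles; "joint_vel": joint speeds; "joint_torque": joint torques, N m; "ee_pos": TCP position; "eef_rot": TCP orientation; "ft_force": force on the tool from outside, world axes, zero at the start; "torque": the same for the moment, N m; "width": finger opening in m.
Only numpy, scipy, OpenCV 4.12 (cv2) and the standard library are available. Lean on these libraries where they do the work, as an engineer would, in place of code of your own. Each camera call takes 0.05 s, during which the arm holds its last target.

## Working session

There is one attempt and no reset: what is moved stays moved. The work goes in short steps, Python scripts to look and compute and a shell command to move; the robot and the scene stay as the last step left them, time stands still between calls to the robot, and variables do not carry over. Pictures are saved under pics/ and viewed, and the job is handed in when it is done.

```bash
ls; mkdir -p pics
python3 - <<'E'
from bench import r,optics
import cv2,numpy as np
for n in("scene","top"):
    im=optics.camera(n); cv2.imwrite(f"pics/{n}0.png",im[:,:,::-1])
    m=optics.camera_model(n); print(n,np.round(m["camera_matrix"],1).tolist(),m["dist"],np.round(m["world_from_camera"],3).tolist())
s=r.read_state();print(s)
E
```

```text
pics
scene [[387.7, 0.0, 319.7], [0.0, 387.7, 203.5], [0.0, 0.0, 1.0]] [-0.08200321  0.          0.          0.          0.        ] [[-0.862, 0.409, -0.299, 0.826], [0.507, 0.69, -0.518, 0.573], [-0.005, -0.598, -0.802, 0.999], [0.0, 0.0, 0.0, 1.0]]
top [[450.9, 0.0, 313.4], [0.0, 450.9, 201.3], [0.0, 0.0, 1.0]] [-0.04997825  0.          0.          0.          0.        ] [[0.007, -0.982, 0.19, 0.223], [-1.0, -0.009, -0.011, -0.024], [0.012, -0.19, -0.982, 1.51], [0.0, 0.0, 0.0, 1.0]]
{'time': 0.1, 'joint_positions': array([-1.22060246,  0.33278703, -0.06471585,  1.46083663,  0.02160732,
        1.34984776, -0.08846474]), 'joint_vel': array([-0.00080037, -0.00227006, -0.00045002, -0.00220106,  0.00134917,
        0.00025171, -0.00118799]), 'joint_torque': array([ 1.54484958e-03, -6.24548364e+01,  2.50002835e-02, -3.90719926e+01,
       -6.11707382e-02,  3.67435778e-02,  8.69822725e-05]), 'ee_pos': array([0.22752176, 0.58179477, 0.23885691]), 'eef_rot': array([ 0.13060201,  0.69492206, -0.13143014,  0.69480397]), 'ft_force': array([ 0.49036971,  0.17036538, -0.10314041]), 'torque': array([ 0.00205858, -0.05376376,  0.00760318]), 'width': 0.08688993604626818}
```

View pics/scene0.png

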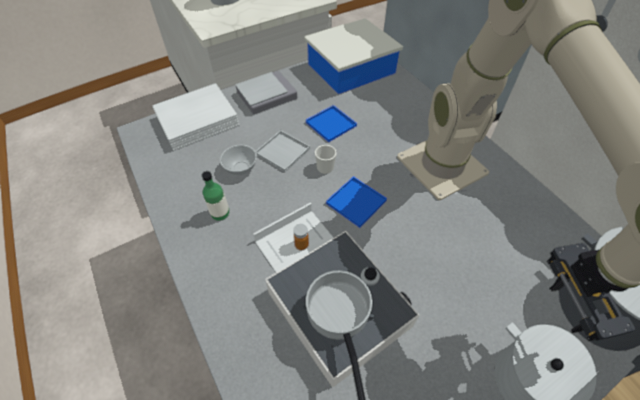

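View pics/top0.png

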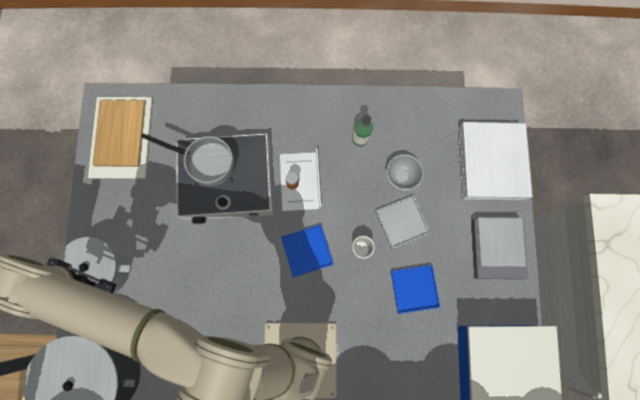

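The scene camera shows the guard at about (290,238) with the jar on it at (301,237), and the stove at (340,310). Three things are tray-shaped in the top view: steel-grey at (402,221), blue at (307,250) and blue at (415,288). Only the grey one fits "steel". I'll confirm that in a crop.

```bash
cat > h.py <<'E'
import cv2,numpy as np
from bench import r,optics
def ray(n,uv):
    m=optics.camera_model(n);K=np.array(m["camera_matrix"]);T=np.array(m["world_from_camera"])
    p=cv2.undistortPoints(np.array(uv,float).reshape(-1,1,2),K,np.array(m["dist"])).reshape(-1,2)
    d=np.c_[p,np.ones(len(p))]@T[:3,:3].T
    return T[:3,3],d
def onz(n,uv,z):
    o,d=ray(n,uv); return o+d*((z-o[2])/d[:,2])[:,None]
def proj(n,P):
    m=optics.camera_model(n);K=np.array(m["camera_matrix"]);T=np.linalg.inv(np.array(m["world_from_camera"]))
    rv,_=cv2.Rodrigues(T[:3,:3]); return cv2.projectPoints(np.array(P,float).reshape(-1,1,3),rv,T[:3,3],K,np.array(m["dist"]))[0].reshape(-1,2)
def crop(src,x0,y0,x1,y1,s,out):
    im=cv2.imread(src) if isinstance(src,str) else src[:,:,::-1]
    cv2.imwrite(out,cv2.resize(im[y0:y1,x0:x1],None,fx=s,fy=s,interpolation=cv2.INTER_CUBIC))
E
python3 - <<'E'
from h import *
crop("pics/top0.png",165,120,325,230,5,"pics/c1.png")
crop("pics/top0.png",330,140,450,260,5,"pics/c2.png")
crop("pics/scene0.png",240,190,420,325,4,"pics/c3.png")
E
```

```text
(no output)
```

View pics/c1.png

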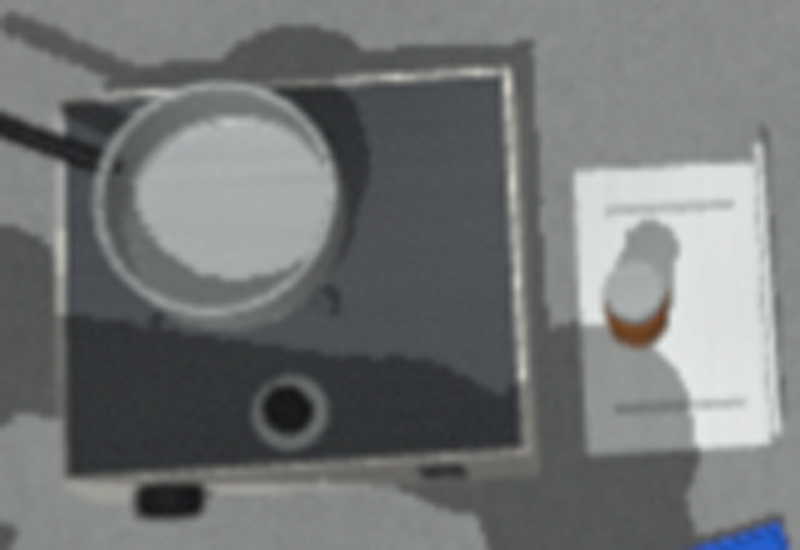

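View pics/c2.png

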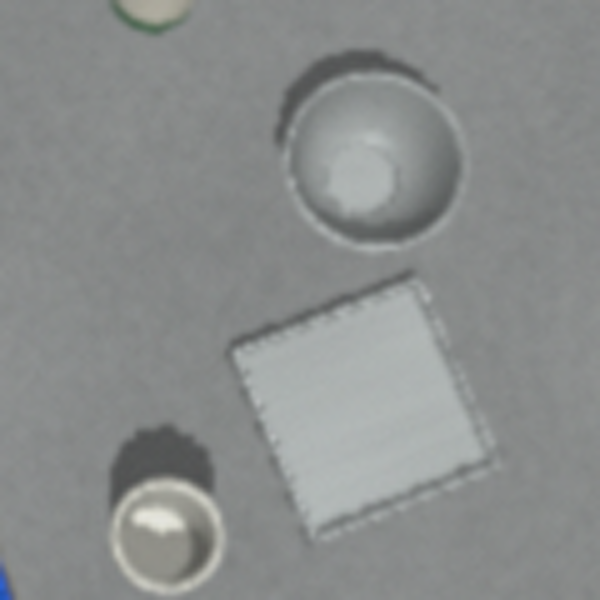

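View pics/c3.png

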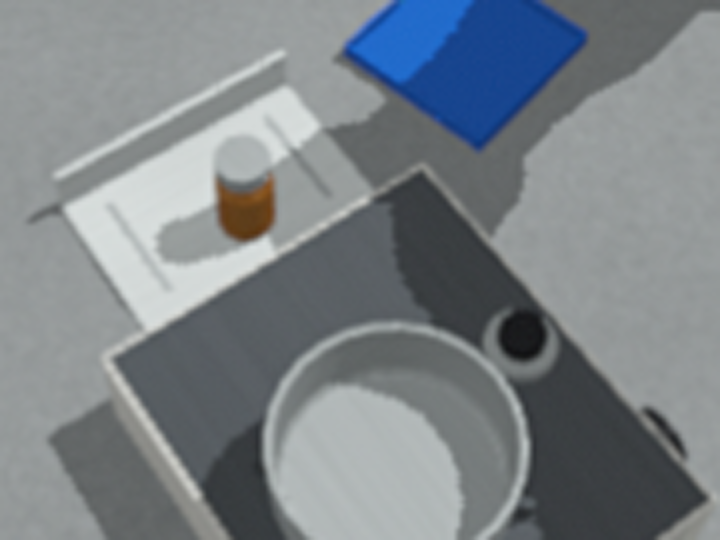

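Run:
```python
from h import *
def c(o,pts,s=5): return [((x+.5)/s-.5+o[0],(y+.5)/s-.5+o[1]) for x,y in pts]
A=(165,120);B=(330,140)
def show(l,P): print(l,np.round(P,4).tolist(), 'edges',np.round(np.linalg.norm(np.diff(P[:,:2],axis=0),axis=1),3))
show('stove',onz("top",c(A,[(62,103),(512,68),(533,448),(66,478)]),.085))
show('guard foot',onz("top",c(A,[(574,170),(587,455),(773,443),(755,163)]),.005))
show('liptop',onz("top",c(A,[(763,130),(779,430)]),.045))
show('jar cap',onz("top",c(A,[(637,290)]),.09))
show('jar cap scene',onz("scene",c((240,190),[(243,160)],4),.09))
t=onz("top",c(B,[(232,350),(418,275),(497,465),(313,540)]),.016);show('tray',t);print(t.mean(0))
for z in(.09,.1,.11,.12): print(z,onz("top",c(A,[(288,410)]),z)[0],onz("scene",c((240,190),[(522,335)],4),z)[0])
show('guard scene foot',onz("scene",c((240,190),[(290,88),(64,203)],4),.005))
show('lip top scene',onz("scene",c((240,190),[(285,52),(55,177)],4),.045))
show('stove scene',onz("scene",c((240,190),[(425,168),(108,357)],4),.085))
show('cup',onz("top",c(B,[(168,535)]),.075));show('bowl',onz("top",c(B,[(377,160)]),.055))
show('oil',onz("top",[(366,119)],.19))
from scipy.spatial.transform import Rotation as R
print(R.from_quat(r.read_state()['eef_rot']).as_matrix().round(3))
```

```text
stove [[0.7009, 0.4134, 0.085], [0.7276, 0.1157, 0.085], [0.4718, 0.0953, 0.085], [0.4495, 0.3943, 0.085]] edges [0.299 0.257 0.3  ]
guard foot [[0.6819, 0.0784, 0.005], [0.4813, 0.0654, 0.005], [0.4907, -0.0606, 0.005], [0.6883, -0.0472, 0.005]] edges [0.201 0.126 0.198]
liptop [[0.6993, -0.0519, 0.045], [0.4923, -0.0635, 0.045]] edges [0.207]
jar cap [[0.5755, 0.0301, 0.09]] edges []
jar cap scene [[0.5794, 0.0366, 0.09]] edges []
tray [[0.4856, -0.252, 0.016], [0.5385, -0.3802, 0.016], [0.4088, -0.4291, 0.016], [0.3578, -0.3036, 0.016]] edges [0.139 0.139 0.135]
[ 0.44766037 -0.34121644  0.016     ]
0.09 [0.49423948 0.25268264 0.09      ] [0.48900134 0.24665754 0.09      ]
0.1 [0.49232823 0.25073275 0.1       ] [0.49271252 0.25024535 0.1       ]
0.11 [0.49041698 0.24878286 0.11      ] [0.49642371 0.25383317 0.11      ]
0.12 [0.48850573 0.24683298 0.12      ] [0.50013489 0.25742099 0.12      ]
guard scene foot [[0.492, -0.0538, 0.005], [0.6905, -0.0482, 0.005]] edges [0.199]
lip top scene [[0.4919, -0.0601, 0.045], [0.6923, -0.0467, 0.045]] edges [0.201]
stove scene [[0.4719, 0.1042, 0.085], [0.726, 0.122, 0.085]] edges [0.255]
cup [[0.3551, -0.1998, 0.075]] edges []
bowl [[0.6087, -0.3461, 0.055]] edges []
oil [[0.7402, -0.2003, 0.19]] edges []
[[-0.     0.364  0.931]
 [-0.001  0.931 -0.364]
 [-1.    -0.001  0.   ]]
```

The crop confirms the steel-grey tray, with its centre at (0.448,-0.341). The jar is at about (0.577,0.033). The guard's yaw is about 0.064 and the stove's about 0.077. The stove side's middle is at about (0.599,0.108). Edge lengths match the given sizes. First move: turn the gripper so the jaws open along the guard's x.

```bash
python3 -m inch '[{"translation":[-1,0,0],"spin":10.7},{"translation":[-1,0,0],"spin":10.7},{"translation":[-1,0,0],"spin":10.7},{"translation":[0,0,0],"spin":10.7},{"translation":[0,0,0],"spin":10.7},{"translation":[0,0,0],"spin":10.7}]' 0 20
cat >> h.py <<'E'
from scipy.spatial.transform import Rotation as R
def to(x,y,z,head=None):
    s=r.read_state();M=R.from_quat(s['eef_rot']).as_matrix();d=np.array([x,y,z])-s['ee_pos']
    hd=np.degrees(np.arctan2(M[1,1],M[0,1]))
    print('t',s['time'],'pos',s['ee_pos'].round(4),'F',s['ft_force'].round(2),'w',round(s['width'],4),'head',hd.round(2),'down',M[:,0].round(3),'need tool cm',(M.T@d*100).round(2), 'spin',None if head is None else round(hd-head,2))
E
python3 -c "
from h import *
to(.577,.033,.2,4.2)"
```

```text
time: 0.85
ee_pos: [0.2272, 0.5805, 0.2667]
eef_rot: [0.481, 0.516, -0.485, 0.518]
ft_force: [-0.2, 0.5, 0.2]
width: 0.0871
t 0.85 pos [0.2272 0.5805 0.2667] F [-0.18  0.53  0.16] w 0.0871 head 3.88 down [-0.002 -0.007 -1.   ] need tool cm [ 6.95 31.22 56.95] spin -0.32
```

```bash
python3 -m inch '[{"translation":[0,2,3.5],"spin":0},{"translation":[0,2.6,4.7],"spin":0},{"translation":[0,2.6,4.7],"spin":0},{"translation":[0,2.6,4.7],"spin":0},{"translation":[0,2.6,4.7],"spin":0},{"translation":[0,2.6,4.7],"spin":0},{"translation":[0,2.6,4.7],"spin":0},{"translation":[0,2.6,4.7],"spin":0},{"translation":[0,2.6,4.7],"spin":0},{"translation":[0,2.6,4.7],"spin":0},{"translation":[0,2.6,4.7],"spin":0},{"translation":[0,2,3],"spin":0},{"translation":[0,0,0],"spin":0}]'
python3 -c "
from h import *
to(.577,.033,.16,4.2)
cv2.imwrite('pics/s1.png',optics.camera('scene')[:,:,::-1])
print(proj('scene',[[.577,.033,.09],[.577,.033,.005],[.599,.108,.085],[.448,-.341,.016],[.492,.25,.1]]))
print(proj('top',[[.577,.033,.09],[.577,.033,.005],[.599,.108,.085],[.448,-.341,.016],[.492,.25,.1]]))"
```

```text
time: 2.48
ee_pos: [0.5685, 0.0482, 0.2653]
eef_rot: [0.479, 0.515, -0.488, 0.517]
ft_force: [-0.0, 0.5, -0.9]
width: 0.0871
t 2.475 pos [0.5685 0.0482 0.2653] F [-0.02  0.5  -0.93] w 0.0871 head 3.79 down [-0.007 -0.012 -1.   ] need tool cm [10.54  0.83  1.45] spin -0.41
[[300.50786862 228.32727899]
 [301.80185818 243.94049621]
 [306.84133039 252.96353814]
 [282.70954927 148.08060053]
 [370.29941598 273.17147264]]
[[291.10370336 177.13309896]
 [292.00333898 183.15145603]
 [268.272132   170.74553106]
 [402.57498    220.83013081]
 [222.42500543 201.7032481 ]]
```

View pics/s1.png

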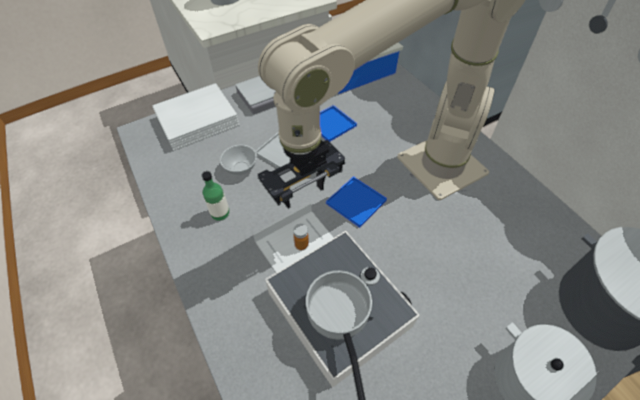

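```bash
python3 -m inch '[{"translation":[2.5,0.8,1.4],"spin":0},{"translation":[4,0,0],"spin":0},{"translation":[4,0,0],"spin":0},{"translation":[0,0,0],"spin":0}]'
python3 -c "
from h import *
to(.577,.033,.055,4.2)"
```

```text
time: 3.02
ee_pos: [0.5744, 0.0415, 0.1577]
eef_rot: [0.477, 0.519, -0.485, 0.518]
ft_force: [-0.3, 0.3, 0.5]
width: 0.0869
t 3.025 pos [0.5744 0.0415 0.1577] F [-0.31  0.27  0.53] w 0.0869 head 4.33 down [-0.008 -0.008 -1.   ] need tool cm [10.27  0.29  0.79] spin 0.13
```

```bash
python3 -m inch '[{"translation":[2,0.3,0.8],"spin":0},{"translation":[0,0,0],"spin":0}]'
python3 -c "
from h import *
to(.577,.033,.055,4.2)"
```

```text
time: 3.28
ee_pos: [0.5787, 0.0349, 0.1392]
eef_rot: [0.477, 0.519, -0.483, 0.519]
ft_force: [-0.1, 0.2, -0.1]
width: 0.0869
t 3.275 pos [0.5787 0.0349 0.1392] F [-0.06  0.18 -0.08] w 0.0869 head 4.46 down [-0.006 -0.006 -1.   ] need tool cm [ 8.42 -0.14  0.12] spin 0.26
```

```bash
python3 -m inch '[{"translation":[3,-0.1,0.1],"spin":0},{"translation":[3,0,0],"spin":0},{"translation":[2.2,0,0],"spin":0},{"translation":[0,0,0],"spin":0}]'
python3 -m inch '[{"translation":[0,0,0],"spin":0},{"translation":[0,0,0],"spin":0},{"translation":[0,0,0],"spin":0},{"translation":[0,0,0],"spin":0}]' 1 15
python3 -c "
from h import *
to(.577,.033,.055,4.2)
cv2.imwrite('pics/t2.png',optics.camera('top')[:,:,::-1])
crop(optics.camera('scene'),220,110,380,260,4,'pics/s2.png')"
```

```text
time: 3.78
ee_pos: [0.5812, 0.0348, 0.0606]
eef_rot: [0.48, 0.518, -0.48, 0.521]
ft_force: [-0.8, 0.4, -0.3]
width: 0.087
time: 4.28
ee_pos: [0.5837, 0.0353, 0.0649]
eef_rot: [0.481, 0.517, -0.479, 0.522]
ft_force: [1.2, 0.1, 0.1]
width: 0.0548
t 4.275 pos [0.5837 0.0353 0.0649] F [1.19 0.06 0.09] w 0.0548 head 4.51 down [ 0.008 -0.002 -1.   ] need tool cm [ 0.99 -0.7   0.17] spin 0.31
```

View pics/s2.png

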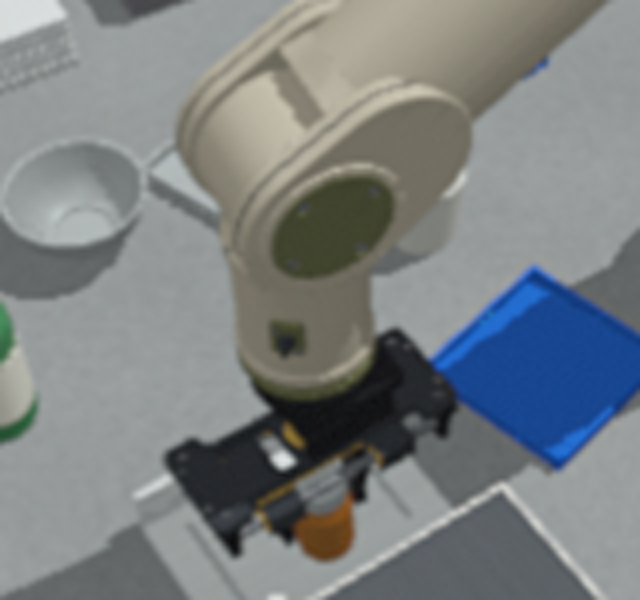

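```bash
python3 -m inch '[{"translation":[0.5,-0.5,0.1],"spin":0},{"translation":[0.3,-0.2,0],"spin":0},{"translation":[0.2,0,0],"spin":0}]' 1 15
python3 -c "
from h import *
to(.577,.033,.055,4.2)"
```

```text
time: 4.75
ee_pos: [0.5811, 0.0345, 0.0601]
eef_rot: [0.484, 0.515, -0.475, 0.523]
ft_force: [-12.5, -0.3, 21.5]
width: 0.0433
t 4.75 pos [0.5811 0.0345 0.0601] F [-12.5   -0.29  21.54] w 0.0433 head 4.52 down [ 0.017  0.001 -1.   ] need tool cm [ 0.5  -0.42  0.12] spin 0.32
```

```bash
python3 -m inch '[{"translation":[-1,0,0],"spin":0},{"translation":[-2,0,0],"spin":0},{"translation":[-4,0,0],"spin":0},{"translation":[-4,0,0],"spin":0},{"translation":[-2,0,0],"spin":0},{"translation":[0,0,0],"spin":0}]' 1 15
python3 -c "
from h import *
to(.448,-.341,.17,4.2)
cv2.imwrite('pics/s3.png',optics.camera('scene')[:,:,::-1])"
```

```text
time: 5.5
ee_pos: [0.577, 0.0337, 0.193]
eef_rot: [0.484, 0.515, -0.476, 0.523]
ft_force: [0.0, 0.2, -2.2]
width: 0.0432
t 5.5 pos [0.577  0.0337 0.193 ] F [ 0.04  0.19 -2.24] w 0.0432 head 4.48 down [ 0.015  0.001 -1.   ] need tool cm [  2.09 -15.82  36.35] spin 0.28
```

View pics/s3.png

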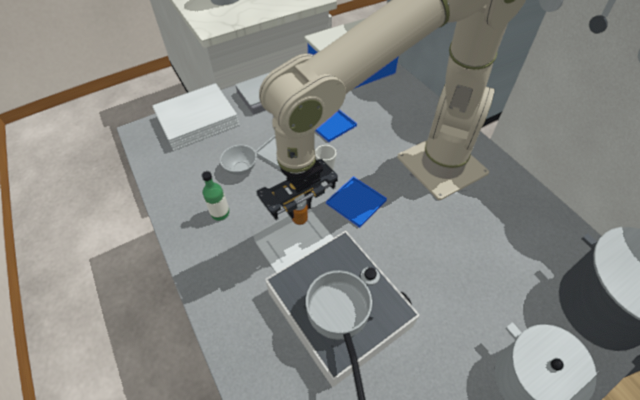

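The jar is lifted and held (weight about 2 N; seen at about (300,215)). Next I'll carry it to the tray.

```bash
python3 -m inch '[{"translation":[0,-1,2.3],"spin":0},{"translation":[0,-1.7,3.9],"spin":0},{"translation":[0,-1.7,3.9],"spin":0},{"translation":[0,-1.7,3.9],"spin":0},{"translation":[0,-1.7,3.9],"spin":0},{"translation":[0,-1.7,3.9],"spin":0},{"translation":[0,-1.7,3.9],"spin":0},{"translation":[0,-1.7,3.9],"spin":0},{"translation":[0,-1.7,3.9],"spin":0},{"translation":[0,-1,2.3],"spin":0},{"translation":[0,0,0],"spin":0}]'
python3 -c "
from h import *
to(.448,-.341,.16,4.2)"
```

```text
time: 6.92
ee_pos: [0.4288, -0.3543, 0.1777]
eef_rot: [0.481, 0.518, -0.484, 0.515]
ft_force: [0.1, -0.0, -1.4]
width: 0.0434
t 6.925 pos [ 0.4288 -0.3543  0.1777] F [ 0.1  -0.05 -1.35] w 0.0434 head 3.94 down [-0.007 -0.001 -1.   ] need tool cm [ 1.75  2.02 -1.2 ] spin -0.26
```

```bash
python3 -m inch '[{"translation":[2,1.5,-0.9],"spin":0},{"translation":[2.5,0.4,-0.3],"spin":0},{"translation":[2.5,0,0],"spin":0},{"translation":[0.3,0,0],"spin":0}]'
python3 -c "
from h import *
to(.448,-.341,.06,4.2)"
```

```text
time: 7.42
ee_pos: [0.4493, -0.3332, 0.0964]
eef_rot: [0.48, 0.522, -0.482, 0.515]
ft_force: [-0.9, 0.1, -1.1]
width: 0.0432
t 7.425 pos [ 0.4493 -0.3332  0.0964] F [-0.95  0.06 -1.09] w 0.0432 head 4.28 down [-0.01   0.004 -1.   ] need tool cm [ 3.64 -0.15  0.78] spin 0.08
```

```bash
python3 -m inch '[{"translation":[1.4,-0.1,0.6],"spin":0},{"translation":[1,0,0.2],"spin":0},{"translation":[0.8,0,0],"spin":0},{"translation":[0.2,0,0],"spin":0}]'
python3 -c "
from h import *
to(.448,-.341,.06,4.2)"
```

```text
time: 7.92
ee_pos: [0.4498, -0.3405, 0.0603]
eef_rot: [0.479, 0.522, -0.482, 0.515]
ft_force: [0.6, -0.7, -1.1]
width: 0.0432
t 7.925 pos [ 0.4498 -0.3405  0.0603] F [ 0.56 -0.67 -1.1 ] w 0.0432 head 4.39 down [-0.009  0.004 -1.   ] need tool cm [ 0.03 -0.19  0.04] spin 0.19
```

Not quite on the floor yet, so I'll lower it in small steps until contact.

```bash
python3 -m inch '[{"translation":[0.25,0,0],"spin":0},{"translation":[0.15,0,0],"spin":0}]'
```

```text
time: 8.18
ee_pos: [0.4493, -0.3417, 0.0588]
eef_rot: [0.48, 0.522, -0.482, 0.515]
ft_force: [-6.6, 5.8, 18.1]
width: 0.0434
```

```bash
python3 -m inch '[{"translation":[0.25,0,0],"spin":0}]'
```

```text
time: 8.3
ee_pos: [0.4495, -0.3422, 0.0582]
eef_rot: [0.48, 0.521, -0.482, 0.515]
ft_force: [-6.3, 5.2, 21.5]
width: 0.0432
```

```bash
python3 -m inch '[{"translation":[-0.15,0,0],"spin":0}]' && python3 -m inch '[{"translation":[0,0,0],"spin":0},{"translation":[0.1,0,0],"spin":0},{"translation":[0.1,0,0],"spin":0},{"translation":[0,0,0],"spin":0},{"translation":[0,0,0],"spin":0}]' 0.1
python3 -m inch '[{"translation":[-1.5,0,0],"spin":0},{"translation":[-4,0,0],"spin":0},{"translation":[-4,0,0],"spin":0},{"translation":[-4,0,0],"spin":0},{"translation":[0,0,0],"spin":0}]'
python3 -c "
from h import *
to(.58,-.12,.16,4.2)
crop(optics.camera('scene'),200,80,380,215,4,'pics/s4.png')
cv2.imwrite('pics/t4.png',optics.camera('top')[:,:,::-1])"
```

```text
time: 8.43
ee_pos: [0.4497, -0.3425, 0.0604]
eef_rot: [0.481, 0.521, -0.481, 0.515]
ft_force: [-0.3, 0.0, -1.1]
width: 0.0432
time: 9.05
ee_pos: [0.4503, -0.3427, 0.0586]
eef_rot: [0.481, 0.521, -0.481, 0.516]
ft_force: [-0.0, 0.9, 0.8]
width: 0.0768
time: 9.68
ee_pos: [0.4506, -0.3441, 0.2018]
eef_rot: [0.481, 0.52, -0.482, 0.516]
ft_force: [1.0, -0.4, -0.1]
width: 0.0786
t 9.675 pos [ 0.4506 -0.3441  0.2018] F [ 0.97 -0.37 -0.13] w 0.0786 head 4.18 down [-0.004  0.003 -1.   ] need tool cm [  4.18  14.55 -21.4 ] spin -0.02
```

View pics/s4.png

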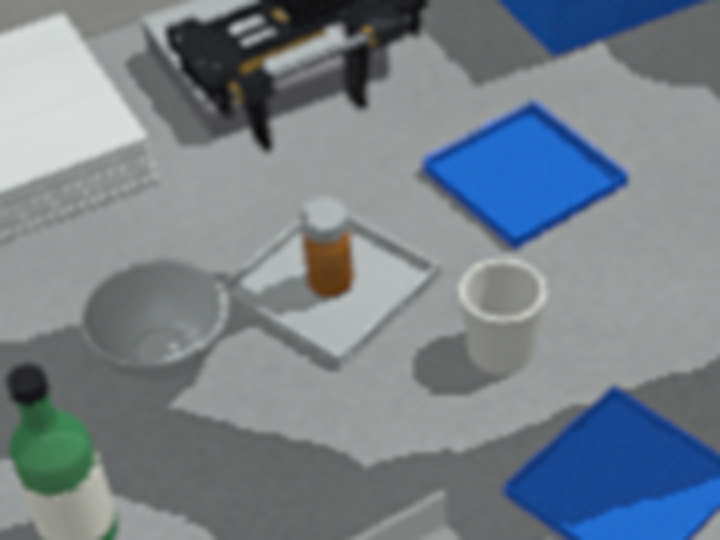

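View pics/t4.png

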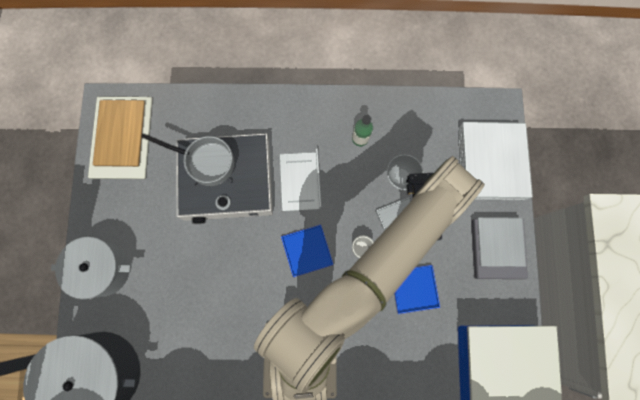

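The jar stands upright in the steel tray. The guard is now unobstructed at (300,182), so I'll refine its position.

Run:
```python
from h import *
crop("pics/t4.png",255,125,335,225,7.5,"pics/c4.png")
cv2.imwrite('pics/s4f.png',optics.camera('scene')[:,:,::-1])
crop("pics/s4f.png",240,195,360,285,6.5,"pics/c4s.png")
```

```text
(no output)
```

View pics/c4.png

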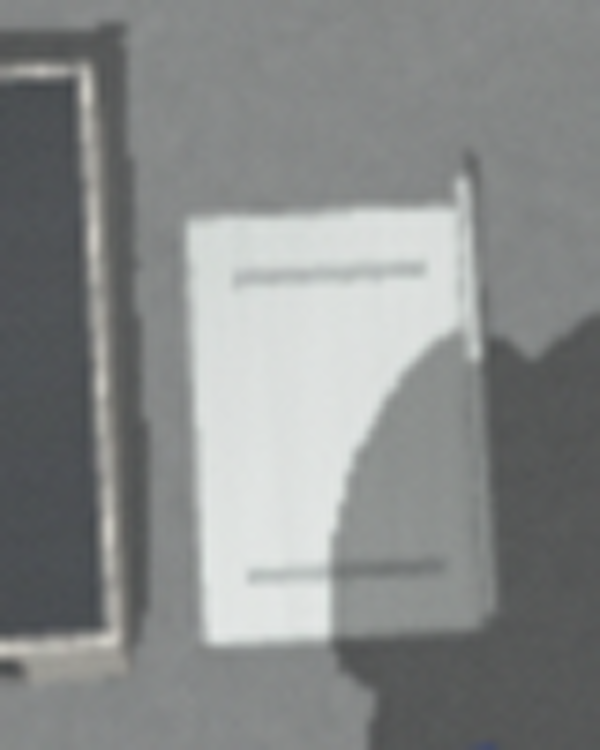

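View pics/c4s.png

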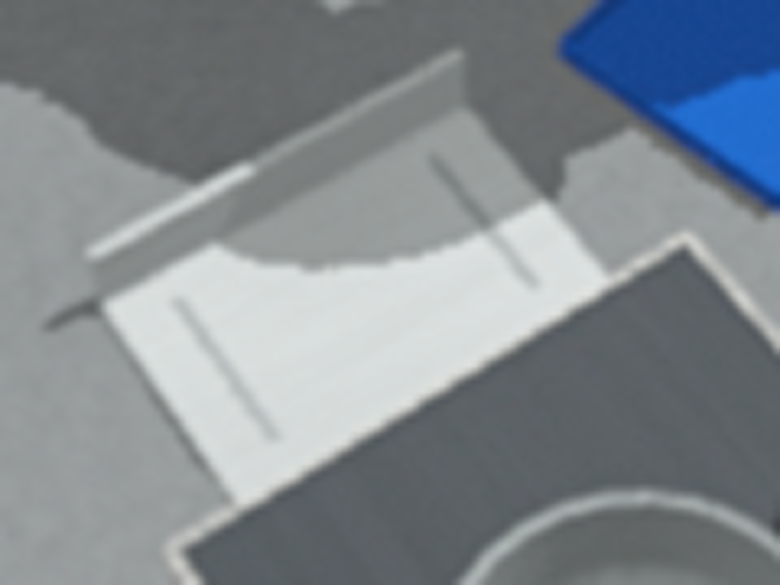

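Run:
```python
from h import *
def c(o,pts,s): return [((x+.5)/s-.5+o[0],(y+.5)/s-.5+o[1]) for x,y in pts]
T=lambda p,z:onz("top",c((255,125),p,7.5),z)
S=lambda p,z:onz("scene",c((240,195),p,6.5),z)
def show(l,P):
    d=P[1]-P[0]; 
    if d[0]<0:d=-d
    print(l,P[:,:2].round(4).tolist(),'mid',P[:,:2].mean(0).round(4),'L',np.linalg.norm(d).round(4),'ang',np.degrees(np.arctan2(d[1],d[0])).round(2))
show('foot T',T([(187,217),(206,646)],.005))
show('lip T',T([(470,176),(495,615)],.045))
show('lip base in S',S([(468,105),(105,303)],.005))
show('lip top outer S',S([(462,50),(88,251)],.045))
show('stove T',T([(95,66),(122,638)],.085))
show('stove S',S([(686,235),(174,545)],.085))
```

```text
foot T [[0.6823, 0.0781], [0.481, 0.0652]] mid [0.5816 0.0717] L 0.2018 ang 3.65
lip T [[0.6907, -0.0521], [0.4891, -0.0641]] mid [ 0.5899 -0.0581] L 0.202 ang 3.41
lip base in S [[0.4917, -0.0577], [0.6914, -0.0454]] mid [ 0.5916 -0.0516] L 0.2 ang 3.51
lip top outer S [[0.4918, -0.0616], [0.692, -0.0492]] mid [ 0.5919 -0.0554] L 0.2006 ang 3.55
stove T [[0.7271, 0.1149], [0.4704, 0.0965]] mid [0.5987 0.1057] L 0.2573 ang 4.1
stove S [[0.4721, 0.1006], [0.7261, 0.1204]] mid [0.5991 0.1105] L 0.2548 ang 4.46
```

```bash
python3 -c "
from h import *
print(r.read_state()['joint_positions'].round(2))
to(.591,-.0545,.16,4.2-90)"
```

```text
[-0.1   0.29  0.8   1.71 -0.22  1.25  0.83]
t 9.825 pos [ 0.4493 -0.3426  0.1977] F [0.1  0.99 0.65] w 0.0781 head 4.2 down [-0.01   0.005 -1.   ] need tool cm [  3.79  16.28 -27.67] spin 90.0
```

```bash
python3 -m inch '[{"translation":[-0.5,0,0],"spin":-10.7},{"translation":[0,0,0],"spin":-10.7},{"translation":[0,0,0],"spin":-10.7},{"translation":[0,0,0],"spin":-10.7},{"translation":[0,0,0],"spin":-10.7},{"translation":[0,0,0],"spin":-10.7},{"translation":[0,0,0],"spin":-10.7},{"translation":[0,0,0],"spin":-10.7},{"translation":[0,0,0],"spin":-5}]' 0.5
python3 -c "
from h import *
print(r.read_state()['joint_positions'].round(2))
to(.591,-.0545,.16,94)"
```

```text
time: 10.95
ee_pos: [0.4438, -0.3388, 0.1913]
eef_rot: [-0.03, 0.716, 0.04, 0.696]
ft_force: [-0.5, 0.4, -0.3]
width: 0.0436
[ 0.09  0.26  0.56  1.71 -0.14  1.25  2.35]
t 10.95 pos [ 0.4438 -0.3388  0.1913] F [-0.47  0.35 -0.34] w 0.0436 head 95.68 down [-0.029  0.014 -0.999] need tool cm [ 3.08 26.78 17.56] spin 1.68
```

```bash
python3 -m inch '[{"translation":[0,2,1.2],"spin":0},{"translation":[0,3.6,2.4],"spin":0},{"translation":[0,3.6,2.4],"spin":0},{"translation":[0,3.6,2.4],"spin":0},{"translation":[0,3.6,2.4],"spin":0},{"translation":[0,3.6,2.4],"spin":0},{"translation":[0,3,2],"spin":0},{"translation":[0,1,0.7],"spin":0},{"translation":[0,0,0],"spin":1}]'
python3 -c "
from h import *
print(r.read_state()['joint_positions'].round(2))
to(.591,-.0545,.1,94)"
```

```text
time: 12.08
ee_pos: [0.5752, -0.0766, 0.1786]
eef_rot: [-0.022, 0.724, 0.034, 0.689]
ft_force: [-0.5, -0.7, 0.4]
width: 0.0435
[-0.26  0.32  0.39  1.64 -0.14  1.26  1.81]
t 12.075 pos [ 0.5752 -0.0766  0.1786] F [-0.52 -0.68  0.39] w 0.0435 head 94.47 down [-0.049  0.016 -0.999] need tool cm [7.81 1.93 2.12] spin 0.47
```

```bash
python3 -m inch '[{"translation":[1.5,1.7,1.9],"spin":0},{"translation":[2.5,0.4,0.4],"spin":0},{"translation":[2,0,0],"spin":0},{"translation":[0.3,0,0],"spin":0.4}]'
python3 -c "
from h import *
to(.591,-.0545,.035,94)"
```

```text
time: 12.58
ee_pos: [0.5913, -0.0607, 0.1131]
eef_rot: [-0.016, 0.724, 0.026, 0.689]
ft_force: [0.1, -0.3, 0.2]
width: 0.0434
t 12.575 pos [ 0.5913 -0.0607  0.1131] F [ 0.12 -0.27  0.17] w 0.0434 head 93.35 down [-0.051  0.013 -0.999] need tool cm [7.81 0.49 0.39] spin -0.65
```

```bash
python3 -m inch '[{"translation":[2,0.5,0.3],"spin":-0.5},{"translation":[2,0,0],"spin":0},{"translation":[1.5,0,0],"spin":0},{"translation":[0.2,0,0],"spin":0}]'
python3 -c "
from h import *
to(.591,-.0545,.035,94)"
```

```text
time: 13.08
ee_pos: [0.5912, -0.0566, 0.0539]
eef_rot: [-0.018, 0.724, 0.028, 0.689]
ft_force: [0.7, 0.8, -0.1]
width: 0.0434
t 13.075 pos [ 0.5912 -0.0566  0.0539] F [ 0.66  0.83 -0.12] w 0.0434 head 93.69 down [-0.049  0.012 -0.999] need tool cm [1.89 0.18 0.09] spin -0.31
```

```bash
python3 -m inch '[{"translation":[1.2,0.2,0],"spin":0},{"translation":[0.6,0,0],"spin":0},{"translation":[0.1,0,0],"spin":0}]'
python3 -m inch '[{"translation":[0.05,0,0],"spin":0},{"translation":[0.05,0,0],"spin":0},{"translation":[0.05,0,0],"spin":0},{"translation":[0.05,0,0],"spin":0}]' 1 8
python3 -c "
from h import *
to(.591,-.0545,.035,94)"
```

```text
time: 13.45
ee_pos: [0.5908, -0.0542, 0.0345]
eef_rot: [-0.018, 0.723, 0.028, 0.69]
ft_force: [0.7, 0.5, 0.4]
width: 0.0434
time: 13.95
ee_pos: [0.5914, -0.0542, 0.0334]
eef_rot: [-0.018, 0.723, 0.028, 0.69]
ft_force: [0.7, -0.3, 0.6]
width: 0.0112
t 13.95 pos [ 0.5914 -0.0542  0.0334] F [ 0.71 -0.28  0.6 ] w 0.0112 head 93.7 down [-0.046  0.013 -0.999] need tool cm [-0.16 -0.02 -0.04] spin -0.3
```

```bash
python3 -m inch '[{"translation":[0,0,0],"spin":0},{"translation":[0,0,0],"spin":0}]'
python3 -c "
from h import *
s=r.read_state();p=s['ee_pos'][:2]
ex=np.array([.9972,.0750]);ey=np.array([-.075,.9972])
# target: lip mid (2.5mm inside outer face): stove side - (130-2.5) mm out, x=0
t=np.array([.599,.108])-ey*.1275
print(t); to(t[0],t[1],.034,94.3)"
```

```text
time: 14.2
ee_pos: [0.5913, -0.0542, 0.0333]
eef_rot: [-0.018, 0.723, 0.028, 0.69]
ft_force: [-1.2, -0.1, 0.5]
width: 0.0052
[ 0.6085625 -0.019143 ]
t 14.2 pos [ 0.5913 -0.0542  0.0333] F [-1.15 -0.09  0.45] w 0.0052 head 93.7 down [-0.046  0.013 -0.999] need tool cm [-0.1   3.39  1.95] spin -0.6
```

```bash
python3 -m inch '[{"translation":[0,0.4,0.3],"spin":-0.3},{"translation":[0,0.5,0.4],"spin":-0.3},{"translation":[0,0.5,0.4],"spin":0},{"translation":[0,0.5,0.4],"spin":0},{"translation":[0,0.5,0.3],"spin":0}]' - 15
python3 -c "
from h import *
to(.6086,-.0191,.034,94.3)"
```

```text
time: 14.82
ee_pos: [0.6084, -0.0296, 0.0333]
eef_rot: [-0.022, 0.723, 0.031, 0.69]
ft_force: [-1.6, -3.8, 2.9]
width: 0.0051
t 14.825 pos [ 0.6084 -0.0296  0.0333] F [-1.63 -3.76  2.95] w 0.0051 head 94.25 down [-0.046  0.01  -0.999] need tool cm [-0.06  1.05  0.09] spin -0.05
```

```bash
python3 -m inch '[{"translation":[0,0.4,0],"spin":0},{"translation":[0,0.3,0],"spin":0}]'; python3 -m inch '[{"translation":[0,0.3,0],"spin":0}]'
python3 -m inch '[{"translation":[0,0.3,0],"spin":0}]'
python3 -c "
from h import *
to(.6086,-.0191,.034,94.3)"
```

```text
time: 15.08
ee_pos: [0.6085, -0.0216, 0.0333]
eef_rot: [-0.022, 0.722, 0.031, 0.69]
ft_force: [1.1, -2.4, -0.2]
width: 0.0052
time: 15.2
ee_pos: [0.6082, -0.0183, 0.0333]
eef_rot: [-0.022, 0.722, 0.031, 0.69]
ft_force: [-0.3, -1.9, 0.5]
width: 0.005
time: 15.32
ee_pos: [0.6082, -0.0177, 0.0334]
eef_rot: [-0.023, 0.722, 0.029, 0.691]
ft_force: [1.9, -13.8, -1.0]
width: 0.0049
t 15.325 pos [ 0.6082 -0.0177  0.0334] F [  1.87 -13.82  -1.05] w 0.0049 head 94.22 down [-0.045  0.007 -0.999] need tool cm [-0.06 -0.14  0.02] spin -0.08
```

```bash
python3 -m inch '[{"translation":[0,0.2,0],"spin":0}]'; python3 -m inch '[{"translation":[0,-0.1,0],"spin":0},{"translation":[0,0,0],"spin":0},{"translation":[0,0,0],"spin":0},{"translation":[0,0,0],"spin":0}]' 0.4
python3 -m inch '[{"translation":[-3,0,0],"spin":0},{"translation":[-4,0,0],"spin":0},{"translation":[-4,0,0],"spin":0},{"translation":[-2,0,4],"spin":0},{"translation":[0,-4,4],"spin":0},{"translation":[0,-4,0],"spin":0}]'
python3 -c "
from h import *
cv2.imwrite('pics/t5.png',optics.camera('top')[:,:,::-1])
cv2.imwrite('pics/s5.png',optics.camera('scene')[:,:,::-1])
crop('pics/t5.png',255,125,335,225,6,'pics/c5.png')
to(.6086,-.12,.1,4.3)
print(r.read_state()['joint_positions'].round(2))
"
```

```text
time: 15.45
ee_pos: [0.6082, -0.0177, 0.0333]
eef_rot: [-0.023, 0.722, 0.028, 0.691]
ft_force: [1.7, -8.2, -1.9]
width: 0.0048
time: 15.95
ee_pos: [0.6079, -0.0163, 0.033]
eef_rot: [-0.023, 0.722, 0.029, 0.691]
ft_force: [0.5, -0.2, 0.7]
width: 0.037
time: 16.7
ee_pos: [0.7018, -0.0854, 0.1621]
eef_rot: [-0.025, 0.722, 0.034, 0.69]
ft_force: [-0.1, -1.2, -0.4]
width: 0.0521
t 16.8 pos [ 0.6999 -0.0916  0.1627] F [-0.19 -1.61  0.4 ] w 0.0522 head 94.29 down [-0.046  0.009 -0.999] need tool cm [ 6.65 -2.23 -9.03] spin 89.99
[-0.18  0.61  0.38  1.28 -0.22  1.34  1.85]
```

View pics/c5.png

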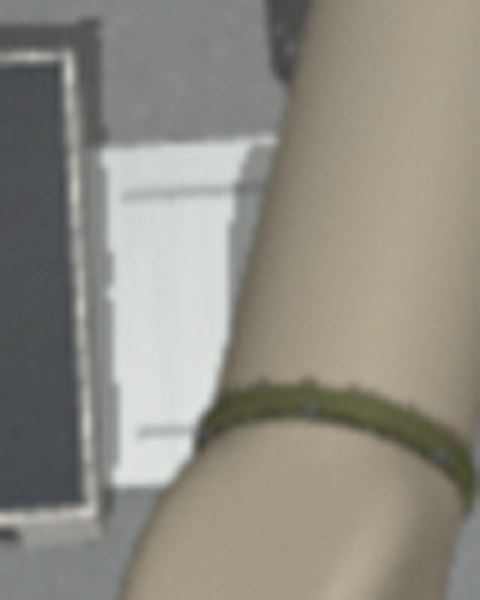

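View pics/s5.png

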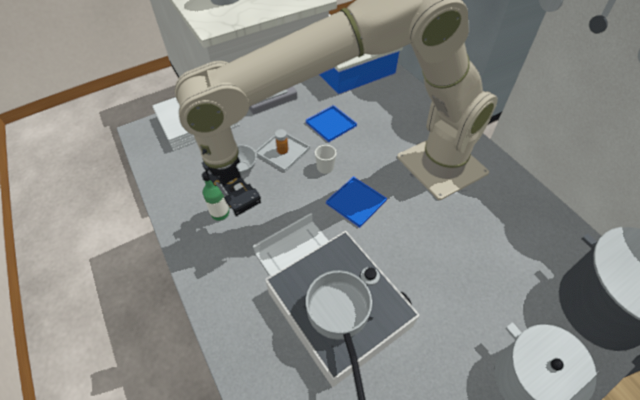

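I moved +x instead of outward, but hit nothing; the oil bottle is still at (215,205). The jar is upright in the tray and the guard is against the stove. I'll come back and turn the jaws to lie along the lip.

```bash
python3 -m inch '[{"translation":[0,0,-4],"spin":0},{"translation":[0,0,-4],"spin":0},{"translation":[0,-0.5,-1],"spin":0},{"translation":[0,0,0],"spin":10.7},{"translation":[0,0,0],"spin":10.7},{"translation":[0,0,0],"spin":10.7},{"translation":[0,0,0],"spin":10.7},{"translation":[0,0,0],"spin":10.7},{"translation":[0,0,0],"spin":10.7},{"translation":[0,0,0],"spin":10.7},{"translation":[0,0,0],"spin":10.7},{"translation":[0,0,0],"spin":4}]' 0.4
python3 -c "
from h import *
to(.6125,-.075,.12,4.3)
print(r.read_state()['joint_positions'].round(2))
"
```

```text
time: 18.3
ee_pos: [0.6125, -0.0979, 0.1664]
eef_rot: [0.475, 0.531, -0.49, 0.503]
ft_force: [-0.4, -0.0, -0.8]
width: 0.0524
t 18.3 pos [ 0.6125 -0.0979  0.1664] F [-0.4  -0.02 -0.77] w 0.0524 head 3.98 down [-0.042  0.012 -0.999] need tool cm [ 4.66  0.35 -2.21] spin -0.32
[-0.42  0.47  0.68  1.56 -0.3   1.27  0.38]
```

```bash
python3 -m inch '[{"translation":[3,0.3,-1],"spin":-0.3},{"translation":[3,0,-0.6],"spin":0},{"translation":[3,0,0],"spin":0},{"translation":[1.5,0,0],"spin":0},{"translation":[0.2,0,0],"spin":0}]'
python3 -c "
from h import *
to(.6115,-.06,.051,4.3)
"
```

```text
time: 18.92
ee_pos: [0.6136, -0.0773, 0.0578]
eef_rot: [0.474, 0.532, -0.486, 0.506]
ft_force: [0.6, 0.9, 0.3]
width: 0.0522
t 18.925 pos [ 0.6136 -0.0773  0.0578] F [0.63 0.87 0.32] w 0.0522 head 4.44 down [-0.038  0.012 -0.999] need tool cm [ 0.71 -0.05 -1.73] spin 0.14
```

```bash
python3 -m inch '[{"translation":[0.5,0,-1],"spin":0},{"translation":[0.3,0,-1],"spin":0},{"translation":[0.05,0,-0.8],"spin":0},{"translation":[0.05,0,-0.5],"spin":0}]'
python3 -m inch '[{"translation":[0.05,0,-0.4],"spin":0}]'
python3 -c "
from h import *
to(.6115,-.03,.051,4.3)
"
```

```text
time: 19.42
ee_pos: [0.6124, -0.0418, 0.0515]
eef_rot: [0.475, 0.531, -0.485, 0.507]
ft_force: [-0.1, 0.3, 0.3]
width: 0.0525
time: 19.55
ee_pos: [0.6123, -0.0372, 0.0513]
eef_rot: [0.475, 0.531, -0.485, 0.507]
ft_force: [-0.7, -0.6, -0.5]
width: 0.0525
t 19.55 pos [ 0.6123 -0.0372  0.0513] F [-0.75 -0.57 -0.51] w 0.0525 head 4.48 down [-0.034  0.012 -0.999] need tool cm [ 0.04 -0.02 -0.73] spin 0.18
```

```bash
for i in 1; do python3 -m inch '[{"translation":[0.05,0,-0.4],"spin":0}]';  python3 -m inch '[{"translation":[0.05,0,-0.3],"spin":0}]'; done
```

```text
time: 19.68
ee_pos: [0.612, -0.0331, 0.051]
eef_rot: [0.475, 0.531, -0.485, 0.507]
ft_force: [0.3, -0.2, 0.5]
width: 0.0524
time: 19.8
ee_pos: [0.6118, -0.0312, 0.0508]
eef_rot: [0.475, 0.53, -0.485, 0.508]
ft_force: [0.6, -7.8, 2.5]
width: 0.0524
```

```bash
cat >> h.py <<'E'
def arc(u0=None):
    s=r.read_state();p=s['ee_pos'];ux=np.array([.075,-.9972])
    ref=np.array([.6118,-.0312]);du=(p[:2]-ref)@ux*1e3;dx=(p[:2]-ref)@np.array([.9972,.075])*1e3
    u=130+du;z=p[2]*1e3-16.8
    th=0.
    for _ in range(30):
        pu=u-5*np.sin(th);rr=np.hypot(pu,z);sg=max(rr**2-130**2,0)**.5
        th=np.arctan2(z,pu)-np.arctan2(sg,130)
    th34=np.arctan2(z,pu)-np.arctan2(34,130)
    F=s['ft_force']
    print(f"t {s['time']:.2f} u {u:.1f} z {z:.1f} dx {dx:.1f} r {rr:.1f} s {sg:.1f} th {np.degrees(th):.1f} th34 {np.degrees(th34):.1f} F_in {-F[1]:.1f} Fz {F[2]:.1f}")
    for d in (8,16):
        t=th34+np.radians(d); U=5*np.sin(t)+130*np.cos(t)-34*np.sin(t);Z=130*np.sin(t)+34*np.cos(t)
        print(f"  +{d}: toolx {-(Z-z)/10:.2f} tooly {-dx/10:.2f} toolz {(U-u)/10:.2f}")
E
python3 -m inch '[{"translation":[-0.3,0,-0.35],"spin":0},{"translation":[-0.4,0,-0.35],"spin":0}]'
python3 -c "
from h import *
arc()"
```

```text
time: 20.05
ee_pos: [0.6116, -0.0291, 0.0581]
eef_rot: [0.475, 0.527, -0.488, 0.508]
ft_force: [0.4, -5.5, -0.7]
width: 0.0524
t 20.05 u 127.9 z 41.3 dx -0.1 r 134.1 s 32.8 th 3.8 th34 3.3 F_in 5.5 Fz -0.7
  +8: toolx -1.75 tooly 0.01 toolz -0.61
  +16: toolx -3.37 tooly 0.01 toolz -1.48
```

```bash
python3 -m inch '[{"translation":[-0.45,0,-0.4],"spin":0},{"translation":[-0.45,0,-0.4],"spin":0},{"translation":[-0.45,0,-0.4],"spin":0}]'
python3 -c "
from h import *
arc()
crop(optics.camera('scene'),220,150,380,285,4.5,'pics/s6.png')"
```

```text
time: 20.42
ee_pos: [0.6111, -0.0239, 0.0724]
eef_rot: [0.475, 0.524, -0.491, 0.509]
ft_force: [1.5, -5.2, 0.6]
width: 0.0521
t 20.43 u 122.7 z 55.6 dx -0.1 r 133.8 s 31.8 th 10.8 th34 9.9 F_in 5.2 Fz 0.6
  +8: toolx -1.67 tooly 0.01 toolz -0.79
  +16: toolx -3.18 tooly 0.01 toolz -1.84
```

View pics/s6.png

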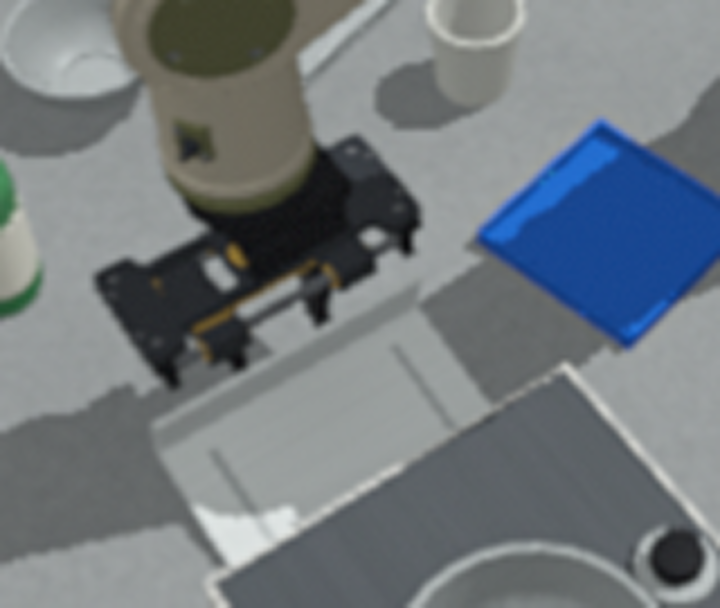

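The guard is tipping up about 10° on its foot edge. I'll carry on along the arc.

```bash
python3 -m inch '[{"translation":[-0.5,0,-0.45],"spin":0},{"translation":[-0.5,0,-0.45],"spin":0},{"translation":[-0.5,0,-0.5],"spin":0},{"translation":[-0.5,0,-0.5],"spin":0}]'
python3 -c "
from h import *
arc()"
```

```text
time: 20.98
ee_pos: [0.6103, -0.0125, 0.0936]
eef_rot: [0.474, 0.52, -0.495, 0.51]
ft_force: [-0.3, -5.3, 0.0]
width: 0.0521
t 20.98 u 111.3 z 76.8 dx -0.1 r 133.7 s 31.1 th 21.6 th34 20.4 F_in 5.3 Fz 0.0
  +8: toolx -1.50 tooly 0.01 toolz -1.07
  +16: toolx -2.77 tooly 0.01 toolz -2.38
```

```bash
python3 -m inch '[{"translation":[-0.5,0,-0.5],"spin":0},{"translation":[-0.5,0,-0.55],"spin":0},{"translation":[-0.5,0,-0.6],"spin":0},{"translation":[-0.45,0,-0.6],"spin":0}]'
python3 -c "
from h import *
arc();to(.61,0,.1,4.3)
crop(optics.camera('scene'),220,150,380,285,4.5,'pics/s7.png')"
```

```text
time: 21.48
ee_pos: [0.6092, 0.0048, 0.1144]
eef_rot: [0.474, 0.517, -0.498, 0.51]
ft_force: [-0.7, -5.6, 3.1]
width: 0.0521
t 21.48 u 93.9 z 97.6 dx 0.1 r 133.5 s 30.3 th 33.8 th34 32.3 F_in 5.6 Fz 3.1
  +8: toolx -1.25 tooly -0.01 toolz -1.35
  +16: toolx -2.21 tooly -0.01 toolz -2.91
t 21.475 pos [0.6092 0.0048 0.1144] F [-0.74 -5.64  3.12] w 0.0521 head 3.13 down [-0.03  -0.017 -0.999] need tool cm [1.44 0.1  0.46] spin -1.17
```

View pics/s7.png

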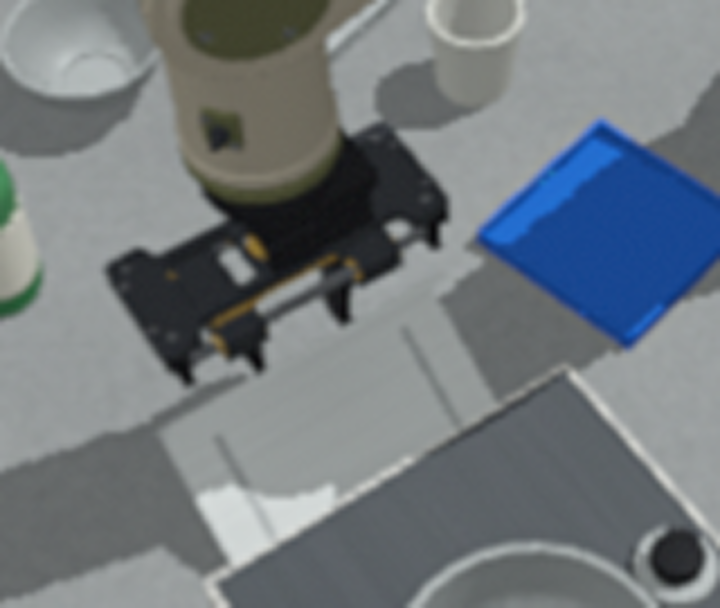

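```bash
python3 -m inch '[{"translation":[-0.45,0,-0.65],"spin":-0.4},{"translation":[-0.4,0,-0.7],"spin":-0.4},{"translation":[-0.38,0,-0.75],"spin":-0.3},{"translation":[-0.35,0,-0.75],"spin":0}]'
python3 -c "
from h import *
arc()"
```

```text
time: 22.02
ee_pos: [0.608, 0.0285, 0.1328]
eef_rot: [0.47, 0.518, -0.495, 0.515]
ft_force: [-2.0, -5.1, 5.5]
width: 0.0522
t 22.02 u 70.2 z 116.0 dx 0.7 r 133.7 s 31.3 th 46.6 th34 45.5 F_in 5.1 Fz 5.5
  +8: toolx -0.87 tooly -0.07 toolz -1.62
  +16: toolx -1.45 tooly -0.07 toolz -3.36
```

```bash
python3 -m inch '[{"translation":[-0.33,0,-0.8],"spin":0},{"translation":[-0.28,0,-0.85],"spin":0},{"translation":[-0.22,0,-0.9],"spin":0},{"translation":[-0.18,0,-0.9],"spin":0}]'
python3 -c "
from h import *
arc()"
```

```text
time: 22.52
ee_pos: [0.6064, 0.059, 0.1461]
eef_rot: [0.471, 0.516, -0.497, 0.514]
ft_force: [-3.9, -4.2, 8.3]
width: 0.052
t 22.52 u 39.6 z 129.3 dx 1.3 r 134.0 s 32.5 th 60.7 th34 60.1 F_in 4.2 Fz 8.3
  +8: toolx -0.40 tooly -0.13 toolz -1.80
  +16: toolx -0.51 tooly -0.13 toolz -3.65
```

```bash
python3 -m inch '[{"translation":[-0.18,0,-0.9],"spin":0},{"translation":[-0.14,0,-0.95],"spin":0},{"translation":[-0.06,0,-0.95],"spin":0},{"translation":[0,0,-0.95],"spin":0}]'
python3 -c "
from h import *
arc();to(.61,0,.1,4.3)
crop(optics.camera('scene'),220,150,380,285,4.5,'pics/s8.png')"
```

```text
time: 23.02
ee_pos: [0.6036, 0.0972, 0.152]
eef_rot: [0.472, 0.516, -0.498, 0.513]
ft_force: [-2.8, -0.6, 4.5]
width: 0.052
t 23.02 u 1.4 z 135.2 dx 1.5 r 135.2 s 37.2 th 75.5 th34 76.8 F_in 0.6 Fz 4.5
  +8: toolx 0.26 tooly -0.15 toolz -1.85
  +16: toolx 0.70 tooly -0.15 toolz -3.67
t 23.025 pos [0.6036 0.0972 0.152 ] F [-2.84 -0.63  4.47] w 0.052 head 3.36 down [-0.027 -0.024 -0.999] need tool cm [5.41 0.22 9.62] spin -0.94
```

View pics/s8.png

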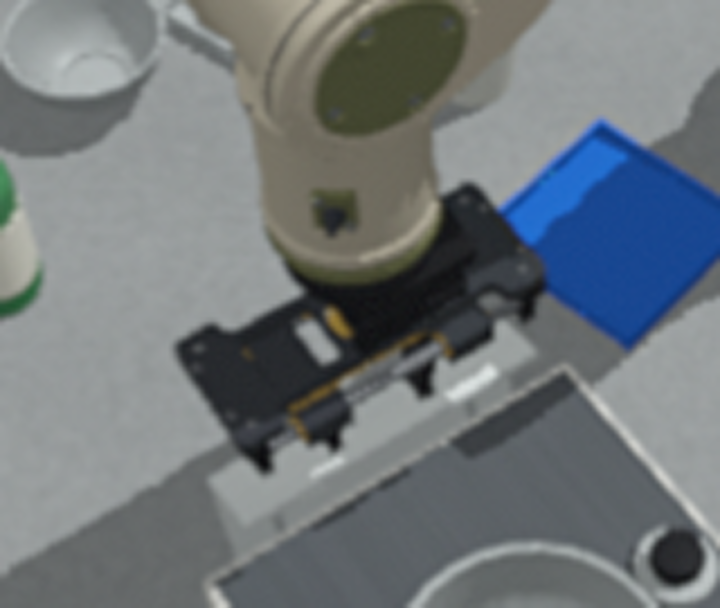

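```bash
python3 -m inch '[{"translation":[0.25,0,-0.8],"spin":0},{"translation":[0.25,0,-0.85],"spin":0},{"translation":[0.25,0,-0.85],"spin":0}]'
python3 -c "
from h import *
arc()"
```

```text
time: 23.45
ee_pos: [0.6018, 0.1278, 0.1483]
eef_rot: [0.474, 0.518, -0.495, 0.512]
ft_force: [-2.6, -0.2, 2.6]
width: 0.0521
t 23.45 u -29.3 z 131.5 dx 1.9 r 136.0 s 39.8 th 87.6 th34 90.0 F_in 0.2 Fz 2.6
  +8: toolx 0.75 tooly -0.19 toolz -1.74
  +16: toolx 1.59 tooly -0.19 toolz -3.43
```

```bash
python3 -m inch '[{"translation":[0.35,0,-0.2],"spin":0},{"translation":[0.3,0,0],"spin":0}]'
python3 -c "
from h import *
arc()
crop(optics.camera('scene'),220,150,380,285,4.5,'pics/s9.png')"
```

```text
time: 23.7
ee_pos: [0.6021, 0.1297, 0.1474]
eef_rot: [0.475, 0.518, -0.494, 0.512]
ft_force: [-15.3, -2.7, 31.7]
width: 0.0519
t 23.70 u -31.1 z 130.6 dx 2.4 r 135.5 s 38.2 th 89.1 th34 90.8 F_in 2.7 Fz 31.7
  +8: toolx 0.73 tooly -0.24 toolz -1.74
  +16: toolx 1.60 tooly -0.24 toolz -3.42
```

View pics/s9.png

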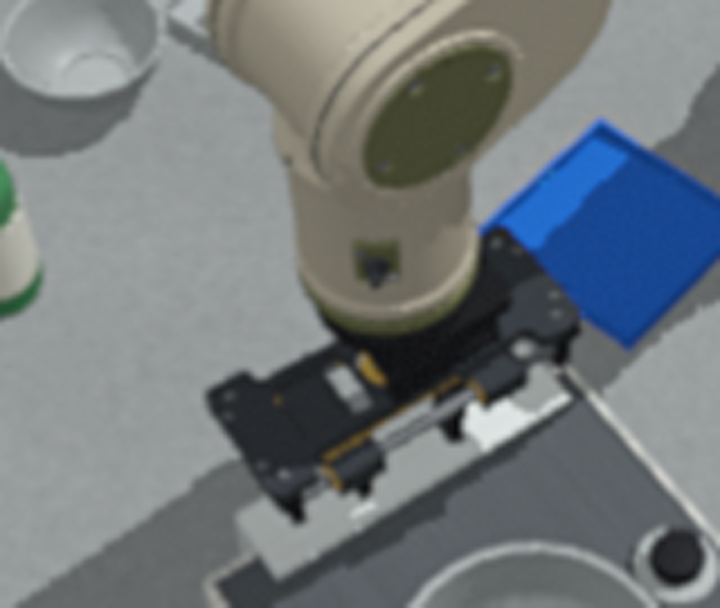

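It is upright: it pushes back at 31 N in compression and the lip is over the stove. I'll lift straight off and look.

```bash
python3 -m inch '[{"translation":[-0.3,0,0],"spin":0},{"translation":[-1.5,0,0],"spin":0},{"translation":[-4,0,0],"spin":0},{"translation":[-4,0,0],"spin":0},{"translation":[0,-5,2],"spin":0},{"translation":[0,-5,2],"spin":0},{"translation":[0,-5,2],"spin":0},{"translation":[0,0,0],"spin":0}]' 
python3 -c "
from h import *
arc()
cv2.imwrite('pics/s10.png',optics.camera('scene')[:,:,::-1])
cv2.imwrite('pics/t10.png',optics.camera('top')[:,:,::-1])
crop('pics/s10.png',230,190,390,310,4.5,'pics/c10.png')
crop('pics/t10.png',255,115,335,225,5.4,'pics/c10t.png')"
```

```text
time: 24.75
ee_pos: [0.4558, 0.0619, 0.257]
eef_rot: [0.476, 0.519, -0.492, 0.513]
ft_force: [0.9, 0.7, -0.1]
width: 0.0525
t 24.75 u 25.5 z 240.2 dx -148.6 r 241.3 s 203.3 th 27.1 th34 69.8 F_in -0.7 Fz -0.1
  +8: toolx 10.60 tooly 14.86 toolz -2.64
  +16: toolx 10.81 tooly 14.86 toolz -4.49
```

View pics/c10.png

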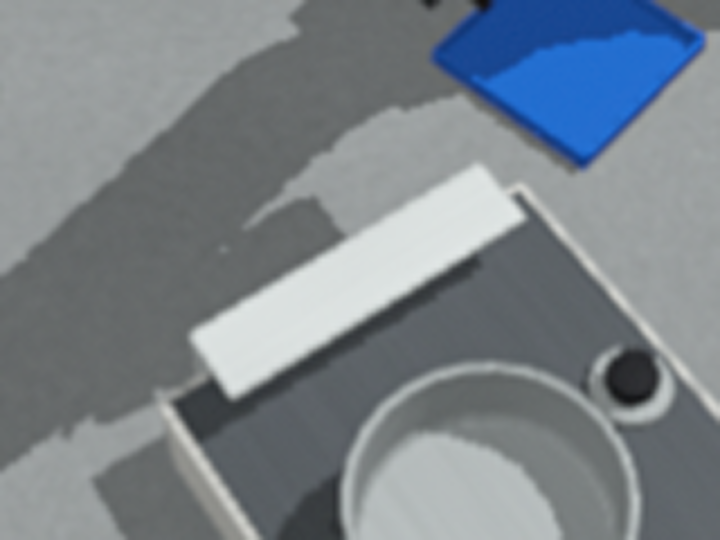

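View pics/t10.png

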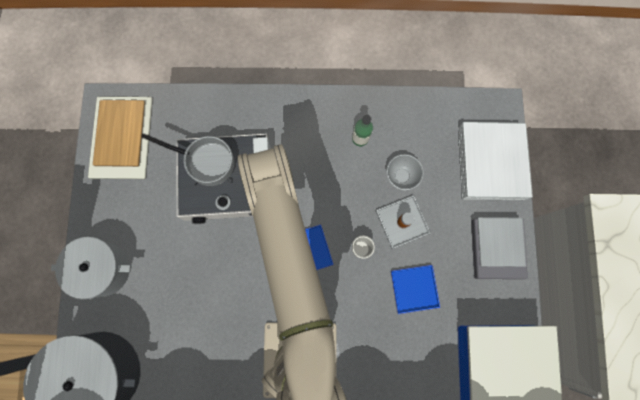

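Run:
```python
from h import *
def c(o,pts,s): return [((x+.5)/s-.5+o[0],(y+.5)/s-.5+o[1]) for x,y in pts]
P=onz("scene",c((230,190),[(190,338),(480,163),(526,215),(233,400)],4.5),.130)
Q=onz("scene",c((230,190),[(160,395),(521,186)],4.5),.085)
ex=np.array([.9972,.075]);ey=np.array([-.075,.9972]);o=np.array([.599,.110])
for n,A in(('lip',P),('stove',Q)):
    print(n,A[:,:2].round(4).tolist(),((A[:,:2]-o)@np.c_[ex,ey]*1e3).round(1).tolist())
to(.4925,.2505,.18,4.3)
```

```text
lip [[0.7026, 0.1157], [0.5015, 0.0987], [0.4976, 0.1432], [0.6992, 0.1616]] [[103.7, -2.1], [-98.0, -4.0], [-98.6, 40.7], [103.7, 44.0]]
stove [[0.7275, 0.1162], [0.4718, 0.1016]] [[128.6, -3.4], [-127.4, 1.2]]
t 24.85 pos [0.458  0.0637 0.2568] F [0.72 0.67 1.42] w 0.0521 head 3.73 down [-0.02  -0.013 -1.   ] need tool cm [  7.37   4.82 -18.5 ] spin -0.57
```

The guard stands by itself. The lip spans x -98 to +104 mm along the side (limits ±130) and y up to +44 over the stove, and its measured width of 44.6 mm fits θ≈90°. Now the igniter: I'll close the fingers and turn the body's long side away from the pan.

```bash
python3 -m inch '[{"translation":[0,0,0],"spin":-10.5},{"translation":[0,0,0],"spin":-10.5},{"translation":[0,0,0],"spin":-10.5},{"translation":[0,0,0],"spin":-10.5},{"translation":[0,0,0],"spin":-10.5},{"translation":[0,0,0],"spin":-10.5},{"translation":[0,0,0],"spin":-10.5},{"translation":[0,0,0],"spin":-10.5},{"translation":[0,0,0],"spin":-10.5},{"translation":[0,0,0],"spin":-9}]' 1 20
python3 -c "
from h import *
to(.4915,.2505,.2,108);print(r.read_state()['joint_positions'].round(2))"
```

```text
time: 26.1
ee_pos: [0.4679, 0.0699, 0.2571]
eef_rot: [-0.131, 0.705, 0.113, 0.688]
ft_force: [0.4, 0.6, 0.1]
width: 0.0003
t 26.1 pos [0.4679 0.0699 0.2571] F [0.41 0.56 0.13] w 0.0003 head 109.86 down [-0.019 -0.03  -0.999] need tool cm [ 5.13 16.3   8.5 ] spin 1.86
[-1.02 -0.04  0.76  1.83  0.05  1.36  1.64]
```

```bash
python3 -m inch '[{"translation":[0,2,1],"spin":0.5},{"translation":[0,3.3,1.7],"spin":0.5},{"translation":[0,3.3,1.7],"spin":0.5},{"translation":[0,3.3,1.7],"spin":0},{"translation":[0,3,1.5],"spin":0},{"translation":[0,1,0.5],"spin":0},{"translation":[0,0,0],"spin":0}]'
python3 -c "
from h import *
to(.4915,.2505,.14,108)"
```

```text
time: 26.98
ee_pos: [0.4969, 0.2634, 0.2473]
eef_rot: [-0.119, 0.708, 0.096, 0.69]
ft_force: [-0.3, -0.8, -0.0]
width: 0.0009
t 26.975 pos [0.4969 0.2634 0.2473] F [-0.34 -0.8  -0.03] w 0.0009 head 107.52 down [-0.02  -0.036 -0.999] need tool cm [10.78 -0.76 -0.58] spin -0.48
```

```bash
python3 -m inch '[{"translation":[3,-0.8,-0.6],"spin":0},{"translation":[3,0,0],"spin":0},{"translation":[2.5,0,0],"spin":0},{"translation":[0.3,0,0],"spin":0}]'
python3 -c "
from h import *
to(.4918,.2508,.119,108)
cv2.imwrite('pics/s11.png',optics.camera('scene')[:,:,::-1])
crop('pics/s11.png',310,190,450,310,5,'pics/c11.png')"
```

```text
time: 27.48
ee_pos: [0.4929, 0.2469, 0.1584]
eef_rot: [-0.116, 0.708, 0.092, 0.691]
ft_force: [0.6, 0.0, 0.4]
width: 0.0007
t 27.475 pos [0.4929 0.2469 0.1584] F [0.61 0.02 0.42] w 0.0007 head 106.95 down [-0.019 -0.036 -0.999] need tool cm [3.93 0.52 0.12] spin -1.05
```

View pics/c11.png

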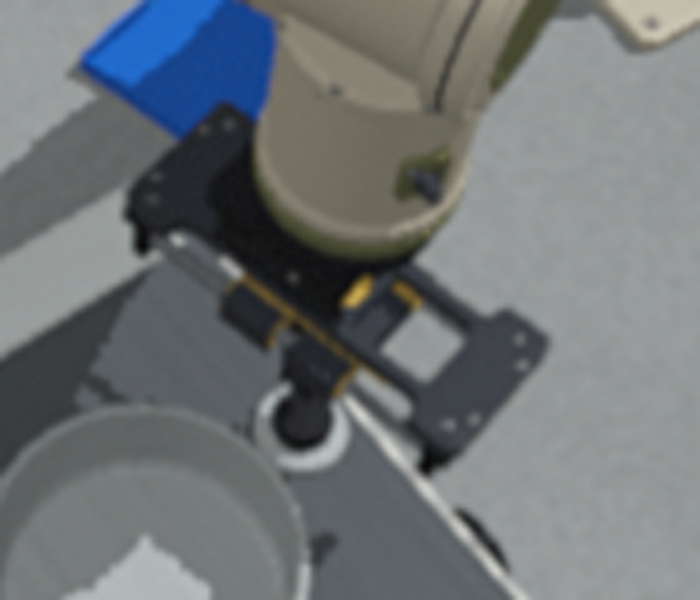

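```bash
python3 -m inch '[{"translation":[1.5,0.5,0.1],"spin":-0.5},{"translation":[1.3,0,0],"spin":-0.4},{"translation":[0.6,0,0],"spin":0}]'
python3 -c "
from h import *
to(.4918,.2508,.119,108)"
```

```text
time: 27.9
ee_pos: [0.4936, 0.2518, 0.1254]
eef_rot: [-0.12, 0.706, 0.099, 0.691]
ft_force: [-0.1, -1.9, 4.1]
width: 0.0004
t 27.9 pos [0.4936 0.2518 0.1254] F [-0.11 -1.9   4.12] w 0.0004 head 107.87 down [-0.015 -0.033 -0.999] need tool cm [ 0.64 -0.03 -0.19] spin -0.13
```

```bash
python3 -m inch '[{"translation":[0.5,0,0],"spin":0},{"translation":[0.3,0,0],"spin":0}]'; python3 -m inch '[{"translation":[0.4,0,0],"spin":0}]'; python3 -m inch '[{"translation":[0.4,0,0],"spin":0}]'
```

```text
time: 28.15
ee_pos: [0.4939, 0.2519, 0.118]
eef_rot: [-0.12, 0.705, 0.099, 0.691]
ft_force: [-9.6, -3.9, 30.2]
width: 0.0004
time: 28.28
ee_pos: [0.4941, 0.252, 0.1174]
eef_rot: [-0.119, 0.706, 0.1, 0.691]
ft_force: [-22.4, -10.7, 62.0]
width: 0.0003
time: 28.4
ee_pos: [0.4942, 0.252, 0.1176]
eef_rot: [-0.118, 0.706, 0.101, 0.691]
ft_force: [-22.6, -10.2, 55.7]
width: 0.0005
```

```bash
python3 -m inch '[{"translation":[-0.2,0,0],"spin":0}]'; python3 -m inch '[{"translation":[-0.3,0,0],"spin":0}]'; python3 -m inch '[{"translation":[-0.3,0,0],"spin":0}]'; python3 -m inch '[{"translation":[-0.4,0,0],"spin":0}]';python3 -m inch '[{"translation":[-0.4,0,0],"spin":0}]'
```

```text
time: 28.52
ee_pos: [0.4943, 0.252, 0.1209]
eef_rot: [-0.118, 0.706, 0.101, 0.691]
ft_force: [-1.3, 0.3, 4.2]
width: 0.0001
time: 28.65
ee_pos: [0.4944, 0.252, 0.1245]
eef_rot: [-0.117, 0.706, 0.101, 0.691]
ft_force: [-1.4, -1.3, 3.0]
width: 0.0003
time: 28.78
ee_pos: [0.4943, 0.252, 0.1276]
eef_rot: [-0.117, 0.706, 0.101, 0.691]
ft_force: [-0.6, -0.6, 1.6]
width: 0.0004
time: 28.9
ee_pos: [0.4944, 0.252, 0.1316]
eef_rot: [-0.117, 0.706, 0.101, 0.691]
ft_force: [1.1, -0.7, 0.5]
width: 0.0004
time: 29.02
ee_pos: [0.4945, 0.2522, 0.1356]
eef_rot: [-0.118, 0.706, 0.101, 0.691]
ft_force: [0.5, -1.1, 0.2]
width: 0.0003
```

Force fell from 4.2 N to zero over about 12 mm on the way up. That matches the spring's travel, so the hard stop was the plunger's own. I'll retreat and check everything.

```bash
python3 -m inch '[{"translation":[-3,0,0],"spin":0},{"translation":[-4,0,0],"spin":0},{"translation":[-4,0,0],"spin":0},{"translation":[-2,3,-3],"spin":0},{"translation":[0,4,-3],"spin":0},{"translation":[0,4,-3],"spin":0},{"translation":[0,4,0],"spin":0},{"translation":[0,0,0],"spin":0}]' 
python3 -c "
from h import *
to(0,0,0)
cv2.imwrite('pics/s12.png',optics.camera('scene')[:,:,::-1])
cv2.imwrite('pics/t12.png',optics.camera('top')[:,:,::-1])
crop('pics/t12.png',165,100,445,280,2.8,'pics/c12t.png')"
```

```text
time: 30.02
ee_pos: [0.3617, 0.3746, 0.269]
eef_rot: [-0.117, 0.706, 0.1, 0.692]
ft_force: [0.9, -0.8, 0.4]
width: 0.0005
t 30.025 pos [0.3617 0.3746 0.269 ] F [ 0.86 -0.79  0.4 ] w 0.0005 head 107.69 down [-0.016 -0.026 -1.   ] need tool cm [ 28.45 -24.15 -45.19] spin None
```

View pics/s12.png

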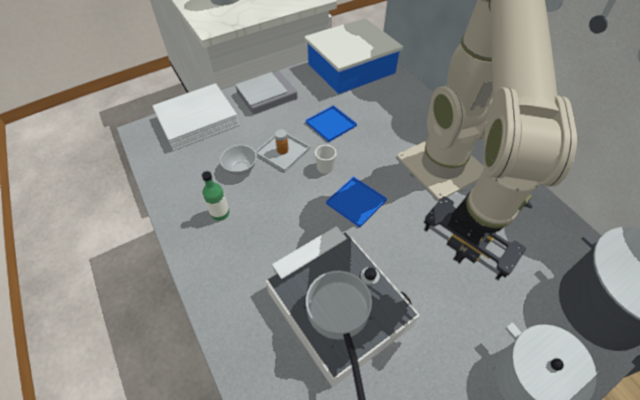

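View pics/c12t.png

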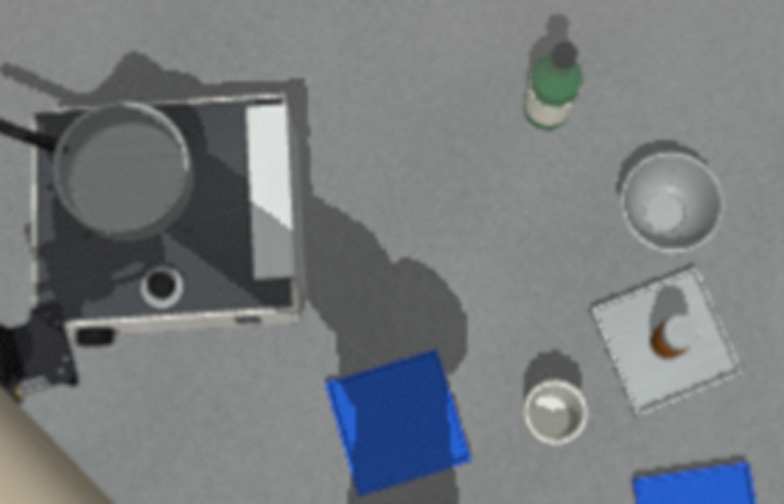

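Run:
```python
from h import *
crop('pics/t12.png',240,125,290,225,7,'pics/c13.png')
a=cv2.imread('pics/t0.png') if 0 else cv2.imread('pics/top0.png');b=cv2.imread('pics/t12.png')
for n,(x0,y0,x1,y1) in dict(bowl=(383,148,428,192),cup=(350,228,378,260),oil=(350,100,378,150)).items():
    A=cv2.cvtColor(a[y0:y1,x0:x1],6).astype(np.float32);B=cv2.cvtColor(b[y0:y1,x0:x1],6).astype(np.float32)
    print(n,np.round(cv2.phaseCorrelate(A,B)[0],2))
```

```text
bowl [0.51 0.61]
cup [-0.    0.02]
oil [ 0.03 -0.01]
```

View pics/c13.png

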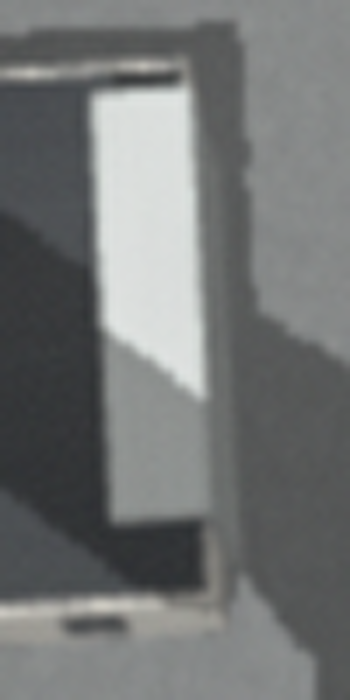

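Run:
```python
from h import *
G=lambda f:cv2.cvtColor(cv2.imread(f),6)
for v,fs,(x0,y0,x1,y1) in (("top",["top0","t10","t12"],(380,145,430,195)),("scene",["scene0","s5","s12"],(212,138,264,180))):
    ref=G(f"pics/{fs[0]}.png")[y0:y1,x0:x1]
    for f in fs[1:]:
        g=G(f"pics/{f}.png")[y0:y1,x0:x1]
        M=np.eye(2,3,dtype=np.float32)
        try: cc,M=cv2.findTransformECC(ref,g,M,cv2.MOTION_TRANSLATION); print(f,cc,M[:,2])
        except Exception as e: print(f,e)
        print('meandiff',np.abs(ref.astype(int)-g).mean())
```

```text
t10 0.999821202318695 [-0.0005776   0.00450802]
meandiff 3.2192
t12 0.9998418385442958 [-0.00745589 -0.00083986]
meandiff 0.8512
s5 OpenCV(4.12.0) /io/opencv/modules/video/src/ecc.cpp:589: error: (-7:Iterations do not converge) The algorithm stopped before its convergence. The correlation is going to be minimized. Images may be uncorrelated or non-overlapped in function 'findTransformECC'

meandiff 35.29899267399267
s12 0.9998982488636038 [ 0.00764255 -0.0162986 ]
meandiff 4.643772893772894
```

The bowl, cup and oil bottle have not moved: ECC, a finer image alignment, puts the bowl's shift at under 0.02 px, so the first bowl reading was noise. The guard is flush and inside both ends. Handing in.

```bash
python3 -c "
from bench import close_job
print(close_job())"
```

```text
the job is handed in; nothing more can be done
None
```

The job is done and handed in at about 30 s of the 72 s allowed.

**What I did:**
- **Jar:** I put it upright in the steel tray.
- **Guard:** I gripped it by the lip and slid it along the bench to the stove. Then I tipped it up with open fingertips on the lip's outer face.
- **Igniter:** I pressed it last with closed fingers.

**What the last checks showed:**
- **Jar:** it stands upright inside the steel tray in both final views.
- **Guard:** it stands by itself, with the lip over the stove. Its ends are at about -98 and +104 mm along the side, against limits of ±130 mm. The lip's outer face measured 2 to 4 mm out from the side, against the expected 5 mm, which is within camera error. I did not press the plate from outside to confirm it is flush.
- **Igniter:** it went down to a hard stop. On the way back up, the spring force fell from 4.2 N to about zero over roughly 12 mm.
- **Bystanders:** the cup and oil bottle have not moved. The first check on the bowl suggested a shift of about 0.6 px; a finer image alignment gave less than 0.02 px.

**What did not go cleanly:**
- Wrist force reached about 62 N on the igniter's stop, more than needed but under the 120 N limit.
- After releasing the guard I once moved the wrong way, towards the oil bottle, but touched nothing.

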